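Stopper the vacuum pot and hold the valve paddle in the green

TASK

Close the open neck on the green vacuum-clamp pot by setting the blue-headed stopper fully home in it, and let go of the stopper. Only then press the yellow-padded spring paddle beside the pot down with the fingers until its black pointer stands in the green band, never down into the red, and keep it there: finish while still holding the paddle steady in the green. Leave the stopper seated and everything else on the bench where it is.

Things in the scene. Friction and masses are not known exactly. Their poses are not given: they have to be found in the camera images.
- station: Vacuum-clamp station, fixed, placed and turned anew at each start: dark base plate 170 (x) x 310 (y) x 12 mm, origin at the centre of its underside, z up, -x side roughly towards the robot. At its +y end a green pot (117 mm across, 82 mm high) with an upright neck; at its -y end a valve block with the spring paddle, which runs from a hinge at (55, -85, 80) mm along -x.
- gauge (a point): Centre of the front (-x) face of the upright gauge plate on the station beside the paddle's -y edge, level with the hinge, 80 mm above the bench; plate 34 mm wide, top 112 mm above the bench. The paddle's black pointer pin moves down in front of it: white band above, green from 87 down to 71 mm above the bench, red below.
- neck_rim (a point): Centre of the mouth of the pot's neck, level with its rim, 117 mm above the bench. Straight bore 33 mm in diameter and 35 mm deep, outside diameter 43 mm; open at the top.
- stopper: The stopper to use, loose, standing on its narrow end: black tapered shank 28 mm long (diameter 26 mm at the foot, 30 mm at the top), a black shoulder disc 39 mm across and 6 mm thick that comes to rest on the neck's rim, and a blue round head 24 mm in diameter, 34 mm high. 68 mm high in all, about 70 g. Origin at the centre of the foot, z up its axis.
- stopper_shoulder (a point): Underside of the stopper's shoulder disc, on the axis, 28 mm above the foot; meets the neck's rim when the stopper is fully home.
- stopper_head (a point): Point on the axis of the stopper's blue head, 56 mm above the foot (12 mm below its top), where it can be gripped from above.
- paddle (a joint): Angle of the spring paddle (rad): 0 = released, its free end 0.25 rad above level; grows as the free end is pressed down, level at 0.25, end stop at 0.50. The green band is 0.18 to 0.34, red is beyond 0.34. The spring returns it when let go; at the pad it takes about 4 N to start it, 10 N at 0.26 and 15 N at the end stop.
- paddle_pad (a point): Centre of the top face of the yellow pad (44 x 44 mm) at the paddle's free end, about 100 mm from the hinge; 115 mm above the bench when released, 90 mm in the middle of the green band (paddle near level). Moves with the paddle, straight down to within a few mm.
- spare_stopper: A fatter spare stopper with a grey head (32 mm in diameter, shoulder 58 mm), too thick for the neck; stands loose near the blue one, sometimes in the other's place. Leave it. Origin at the centre of its foot.
- sanding_block: Cork sanding block 62 x 115 x 34 mm lying farther back, loose; leave it. Origin at the centre of its underside.
- masking_tape: Roll of cream masking tape 104 mm in diameter, 25 mm high, lying flat, loose; leave it. Origin at the centre of its underside.
- pliers_red: Red-handled pliers 56 x 178 x 12 mm lying at the right, loose; leave them. Origin at the centre of the underside.
There are look-alikes about, which are no part of the job. Leave any brown or purple look-alike of the stopper alone.

How it is judged:
On the way, in this order (a step that is already met when the one before it is completed fails the run):
1. the blue-headed stopper sits fully home in the neck and is let go (horizontal distance between stopper_shoulder and neck_rim below 0.004 m and z of stopper_shoulder in the frame of neck_rim between -0.004 and 0.003 m and angle between stopper's own z axis and vertical below 0.1 rad and contact force between stopper and the fingers below 0.1 N and linear speed of stopper below 0.02 m/s), for 0.2 s.
2. the paddle is held by the fingers with its pointer in the green band for a second (value of joint paddle between 0.17 and 0.35 rad and contact force between paddle and the fingers above 4 N), for 1 s.
At the end, for the whole second after the job is handed in: The stopper is home in the neck (shoulder within 3 mm of the rim, axis within 4 mm of the neck's and within 0.1 rad of upright) and not touched by the fingers; the fingers press the paddle with more than 4 N and hold it still at 0.17 to 0.35 rad, the green band (all of step 2 and horizontal distance between stopper_shoulder and neck_rim below 0.004 m and z of stopper_shoulder in the frame of neck_rim between -0.004 and 0.003 m and angle between stopper's own z axis and vertical below 0.1 rad and contact force between stopper and the fingers below 0.1 N and velocity of joint paddle between -0.1 and 0.1 rad/s); the arm keeps its last pose, push and grip.
It fails at once if the paddle is pressed well down into the red (beyond 0.39 rad) (value of joint paddle above 0.39 rad).
It fails at once if the paddle is pressed (beyond 0.12 rad) while the stopper is not home in the neck (value of joint paddle above 0.12 rad and not (horizontal distance between stopper_shoulder and neck_rim below 0.004 m and z of stopper_shoulder in the frame of neck_rim between -0.004 and 0.003 m and angle between stopper's own z axis and vertical below 0.1 rad)).
It fails at once if another thing on the bench is shifted by more than 25 mm (distance of any of spare_stopper, sanding_block, masking_tape, pliers_red from where it was at the start of the episode above 0.025 m).
It also fails if it takes over 45 s, if anything falls off the work surface, if the arm or the gripper's body presses on something with over 40 N, if the wrist force passes 120 N, or if a joint passes its speed limit or range.

ROBOT

A 6-joint arm with a two-finger parallel gripper is mounted at the origin on a cart in front of the work surface, level with it; the furniture and walls round the work are solid. World frame = base frame: x ahead of the robot, y to its left, z up, the work surface at z = 0. Lengths are in m, angles in rad, forces in N, time in s.
With the tool pointing down it reaches from about 0.4 to 0.825 m from the base axis. Payload 7 kg.
Tool frame: the origin (TCP) lies at the very end of the fingers, on their centre line; the grasp point (between the pads) lies 19 mm behind it (bot.pinch_z is the distance from the TCP to the grasp point, in m); z points along the fingers, y is the line along which they close (so a half turn about z gives the same grasp; the last joint's range is limited). The gripper opens to 88 mm and grips with 3 to 60 N. Pads are 19 mm wide; open, the fingers measure 130 mm over their backs; the gripper's body (78 mm by 193 mm) begins 47 mm behind the grasp point.
Start: joints at [-0.959, 0.359, 0.012, 0, -1.224, -0.288], TCP at [0.215, -0.64, 0.227] pointing down, gripper open.
Joint ranges: [-3.07, 3.07], [-1.43, 2.12], [-1.02, 1.25], [-3.03, 1.67], [-3.05, -0], [-3.03, 3.03]. Speed limits (rad/s): [2.39, 2.39, 3.01, 3.14, 3.14, 3.14].

INTERFACE

Orientations are given as a 3x3 rotation matrix whose columns are the frame's x, y, z axes.
In Python, from station import observe, get_image, bot, look_for, mark_of gives the robot as it stands.
- The arm moves only by the shell command python3 -m creep 'ROWS'. ROWS is JSON, one flat list of numbers, 5 for each row, row after row: the shift along the tool's x, y, z in m, then the turn about the tool's z in rad, then the closure, from 0 (fully open) to 1 (shut). In form: [tx, ty, tz, twist, claw, tx, ty, tz, twist, claw, ...]. A call has 1 to 12 rows; each row shifts and turns the commanded pose from where the row before left it, along the tool's axes as they then stand; what a row does not reach is not made up. A row lasts 1/12 s, in which the tool goes at most 41.7 mm and 7.16 degrees, less where a joint would pass 70% of its speed; a pose out of reach is approached as far as the arm can. A call is refused whole if a number of a shift passes 0.0417 or a number of a turn 0.125, either way. A call with a gripper value outside its range is refused whole. The fingers move at their own pace and stop on an object; the grip force is fixed at half the most. Time passes only in rows, so rows that do not move let the fingers close. It gives the time, the measured TCP pose, the force, the opening and the grip force at its end, in the units of the state.
- observe(): the state, without advancing time (a new reading comes with each control period).
- get_image(name): name is "side" or "top"; returns a dict with "pixels" (400x640x3 uint8, blue, green, red), "z_map" (400x640 float32, m along the optical axis (not along the pixel's ray), 0 where there is no reading), "fovy" (degrees; the focal length in pixels is half the picture's height over the tangent of half this angle, whatever the lens; pixels are square), "cx", "cy" (the principal point, pixels), "k1" (the pictures are not rectified: a ray, as slopes to the right and down, at radius r is drawn at 1 + k1 r^2 times it, then the intrinsics apply), "rvec" (rotation vector, rad) and "tvec" (3), from world to camera coordinates, as OpenCV has them. Camera axes: x right, y down, z forward; pixel columns grow to the right and rows downward; lengths in m; the calibration is good to about 2 mm. A picture is of the moment at which its call begins.
- bot.finish_job(): hands the job in; it is judged then, once.
Trained networks look in the newest picture that a camera, given by its name, has taken for a name from the list of things; names that differ only in an ending like _2 or _b are one class to them, and where a whole thing is asked for, a point or a joint stands for the part that bears it (a point fixed in the world has none). Each returns a list of dicts, best first, with "confidence" (0 to 1); they miss things now and then, are a little off and sometimes report something else, mostly with a low value. They report only what shows in the picture. A call takes as long as a camera call. They do not tell look-alikes from the thing itself.
- look_for(thing, camera): "at" ([x, y, z] in m, in world coordinates, good to about 4 mm: the middle of the surface that is visible of it).
- mark_of(thing, camera): "at" ([x, y, z] in m, in world coordinates, good to about 4 mm: a listed point, or the origin of a listed thing).
The state is a dict: "time": time; "qpos": joint angles; "joint_vel": joint speeds; "joint_efforts": joint torques, N m; "tcp_pos": TCP position; "orientation": TCP orientation; "contact_force": force on the tool from outside, world axes, zero at the start; "wrist_torque": the same for the moment, N m; "finger_gap": opening from 0.0 (shut) to 1.0 (fully open); "grasp_force": force on a finger pad.
Only numpy, scipy, OpenCV 4.12 (cv2) and the standard library are available. Lean on these libraries where they do the work, as an engineer would, in place of code of your own. Each camera call takes 0.05 s, during which the arm holds its last target. There are 200 camera calls.

## Working session

There is one attempt and no reset: what is moved stays moved. The work goes in short steps, Python scripts to look and compute and a shell command to move; the robot and the scene stay as the last step left them, time stands still between calls to the robot, and variables do not carry over. Pictures are saved under pics/ and viewed, at most 10 in all, crops included, and the job is handed in when it is done.

```bash
mkdir -p pics; cat > h.py <<'E'
import numpy as np, cv2
from station import observe, get_image, bot, look_for, mark_of
def world(im,u,v,z=None,win=1):
    """pixel -> world; with z given intersect plane, else z_map"""
    h=im["pixels"].shape[0]; f=h/2/np.tan(np.radians(im["fovy"])/2)
    d=np.array([(u-im["cx"])/f,(v-im["cy"])/f]); s=d.copy()
    for _ in range(20): s=d/(1+im["k1"]*(s@s))
    ray=np.array([s[0],s[1],1.])
    R=cv2.Rodrigues(np.array(im["rvec"],float))[0]; t=np.array(im["tvec"],float).ravel()
    if z is None: return R.T@(ray*im["z_map"][int(v),int(u)]-t)
    o=-R.T@t; w=R.T@ray
    return o+w*(z-o[2])/w[2]
E
python3 - <<'E'
from h import *
for c in("top","side"):
    im=get_image(c); cv2.imwrite(f"pics/{c}0.png",im["pixels"])
    for n in("stopper","stopper_head","neck_rim","gauge","paddle_pad","spare_stopper","station"):
        print(c,n,[(np.round(m["at"],3).tolist(),round(m["confidence"],2)) for m in mark_of(n,c)][:4])
print(observe())
E
```

```text
top stopper [([0.521, 0.145, -0.0], 0.68), ([0.509, 0.225, 0.002], 0.65), ([0.449, 0.289, -0.001], 0.42)]
top stopper_head [([0.445, 0.288, 0.055], 0.61), ([0.522, 0.15, 0.054], 0.56), ([0.511, 0.227, 0.056], 0.46)]
top neck_rim [([0.571, -0.017, 0.116], 0.69)]
top gauge [([0.54, -0.229, 0.078], 0.84), ([0.572, -0.099, 0.001], 0.61)]
top paddle_pad [([0.539, -0.191, 0.111], 0.94)]
top spare_stopper [([0.494, 0.398, -0.004], 0.56)]
top station [([0.573, -0.098, 0.001], 0.9)]
side stopper [([0.516, 0.229, 0.001], 0.77), ([0.444, 0.288, 0.001], 0.7), ([0.525, 0.142, -0.003], 0.56)]
side stopper_head [([0.448, 0.29, 0.054], 0.8), ([0.518, 0.149, 0.055], 0.73), ([0.512, 0.229, 0.06], 0.72)]
side neck_rim [([0.57, -0.021, 0.115], 0.71)]
side gauge [([0.538, -0.229, 0.079], 0.89)]
side paddle_pad [([0.539, -0.189, 0.117], 0.83), ([0.537, -0.23, 0.078], 0.33)]
side spare_stopper [([0.492, 0.399, -0.001], 0.56)]
side station [([0.575, -0.1, 0.001], 0.96), ([0.51, 0.229, 0.055], 0.17)]
{'time': 0.8, 'qpos': array([-9.58889499e-01,  3.58563881e-01,  1.18520508e-02, -3.52571651e-05,
       -1.22408051e+00, -2.88130755e-01]), 'joint_vel': array([-3.59396664e-04, -3.55123095e-04,  5.36343197e-05,  3.19739669e-04,
       -8.40547549e-04, -6.64577381e-04]), 'joint_efforts': array([ 6.63824958e-04, -5.82290161e+01,  2.93288201e+01,  7.00216949e+00,
        1.27249016e-02, -6.79244010e-06]), 'tcp_pos': array([ 0.21474326, -0.63988105,  0.22655735]), 'orientation': array([[-9.48044638e-01, -3.18137333e-01,  2.94345033e-05],
       [-3.18137333e-01,  9.48044639e-01,  1.57815914e-05],
       [-3.29259364e-05,  5.59743875e-06, -9.99999999e-01]]), 'contact_force': array([-0.99577576, -0.90948189,  0.15559118]), 'wrist_torque': array([0.02271117, 0.02623868, 0.00134769]), 'grasp_force': 0.0, 'finger_gap': 0.9985849855953595}
```

View pics/top0.png

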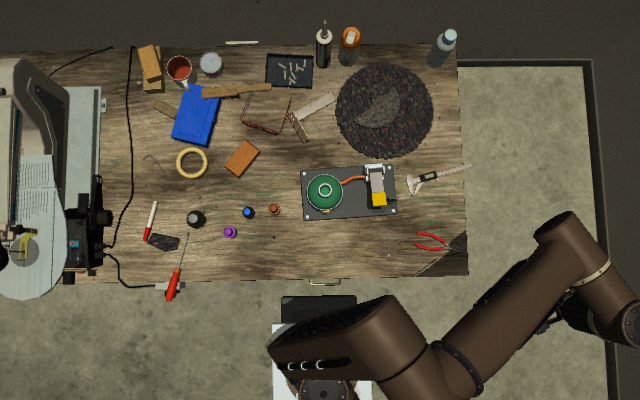

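View pics/side0.png

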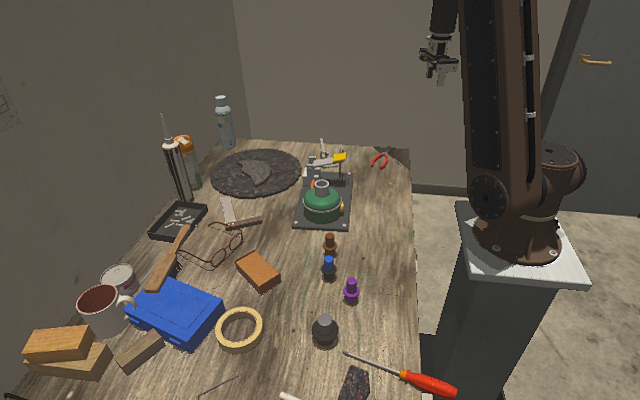

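The blue stopper is at top (248,212), around (0.512, 0.228). The brown one is at (274,209) and the purple at (230,232). The pot neck is at (324,190) and the yellow pad at (379,200). I'll refine these from pixels while the wrist turns so the fingers avoid the neighbours.

```bash
python3 -m creep '[0,0,0,-0.125,0, 0,0,0,-0.125,0, 0,0,0,-0.125,0, 0,0,0,-0.125,0, 0,0,0,-0.125,0, 0,0,0,-0.125,0, 0,0,0,-0.125,0, 0,0,0,-0.125,0, 0,0,0,-0.125,0, 0,0,0,-0.125,0, 0,0,0,-0.125,0, 0,0,0,-0.125,0]'
cat > m.py <<'E'
from h import *
def blobs(c, im):
    hsv=cv2.cvtColor(im["pixels"],cv2.COLOR_BGR2HSV)
    H,S,V=[hsv[...,i].astype(int) for i in range(3)]
    P=np.array([[world(im,u,v) for u in range(640)] for v in range(400)])
    return H,S,V,P
if __name__=="__main__":
  for c in("top","side"):
    im=get_image(c); H,S,V,P=blobs(c,im)
    ok=im["z_map"]>0
    def near(x,y,r): return ok&(np.hypot(P[...,0]-x,P[...,1]-y)<r)
    b=near(.512,.228,.03)&(P[...,2]>.062)&(P[...,2]<.075)
    n=near(.570,-.018,.035)&(P[...,2]>.112)&(P[...,2]<.123)
    y=near(.539,-.19,.05)&(P[...,2]>.1)&(H>20)&(H<35)&(S>150)
    for k,m in(("head",b),("rim",n),("pad",y)):
        q=P[m]; mid=(q.min(0)+q.max(0))/2 if len(q) else 0
        print(c,k,len(q),np.round(mid,4),np.round(q.mean(0),4),np.round(np.ptp(q,0),3),np.round(im["pixels"][m].mean(0)))
  print(observe()["tcp_pos"],observe()["orientation"].round(3).tolist(),observe()["time"])
E
python3 m.py
```

```text
time: 1.8
tcp_pos: [0.2148, -0.6399, 0.2266]
orientation: [[0.256, -0.967, 0.0], [-0.967, -0.256, -0.0], [0.0, -0.0, -1.0]]
contact_force: [-0.3, -0.2, -0.1]
finger_gap: 0.996
grasp_force: 0.0
top head 36 [0.5115 0.2277 0.0684] [0.5116 0.2266 0.0676] [0.019 0.022 0.011] [181.  99.  43.]
top rim 59 [ 0.5694 -0.0201  0.1174] [ 0.5694 -0.021   0.117 ] [0.042 0.04  0.011] [164. 175. 164.]
top pad 187 [ 0.5383 -0.1884  0.113 ] [ 0.5376 -0.1876  0.1153] [0.042 0.044 0.023] [  4. 169. 206.]
side head 69 [0.5095 0.2294 0.0664] [0.5096 0.2316 0.0674] [0.022 0.024 0.009] [167.  94.  55.]
side rim 76 [ 0.5672 -0.0173  0.1169] [ 0.568  -0.0167  0.1163] [0.039 0.043 0.009] [136. 143. 144.]
side pad 95 [ 0.5365 -0.1837  0.1145] [ 0.5368 -0.1807  0.1161] [0.042 0.045 0.017] [ 12. 171. 210.]
[ 0.21474154 -0.63992535  0.22657073] [[0.253, -0.968, 0.0], [-0.968, -0.253, -0.0], [0.0, -0.0, -1.0]] 1.9
```

```bash
python3 -m creep '[-0.03,-0.025,0,0,0, -0.03,-0.025,0,0,0, -0.03,-0.025,0,0,0, -0.03,-0.025,0,0,0, -0.03,-0.025,0,0,0, -0.03,-0.025,0,0,0, -0.03,-0.025,0,0,0, -0.03,-0.025,0,0,0, -0.03,-0.025,0,0,0, -0.03,-0.025,0,0,0, -0.03,-0.025,0,0,0, -0.03,-0.025,0,0,0]'
cat > go.py <<'E'
import sys; from h import *
s=observe(); d=np.array([float(a) for a in sys.argv[1:4]])-s["tcp_pos"]
print("tool shift",(s["orientation"].T@d).round(4),"tcp",s["tcp_pos"].round(4),"t",s["time"],"F",s["contact_force"].round(1),"gap",s["finger_gap"],s["grasp_force"],"q",s["qpos"].round(2))
E
python3 go.py 0.511 0.2285 0.037
```

```text
time: 2.9
tcp_pos: [0.4155, -0.2145, 0.227]
orientation: [[0.245, -0.969, 0.001], [-0.969, -0.245, -0.0], [0.0, -0.001, -1.0]]
contact_force: [0.9, -0.4, -0.4]
finger_gap: 1.004
grasp_force: 0.0
tool shift [-0.4061 -0.201   0.1901] tcp [ 0.4155 -0.2145  0.227 ] t 2.9 F [ 0.9 -0.4 -0.4] gap 1.0035253511886704 0.0 q [-0.05  0.01 -0.43  0.   -1.13  0.3 ]
```

```bash
python3 -m creep '[-0.034,-0.017,0,0,0, -0.034,-0.017,0,0,0, -0.034,-0.017,0,0,0, -0.034,-0.017,0,0,0, -0.034,-0.017,0,0,0, -0.034,-0.017,0,0,0, -0.034,-0.017,0,0,0, -0.034,-0.017,0,0,0.2, -0.034,-0.017,0,0,0.2, -0.034,-0.017,0,0,0.2, -0.034,-0.017,0,0,0.2, -0.034,-0.017,0,0,0.2]' >/dev/null
python3 -m creep '[0,0,0.03,0,0.25, 0,0,0.03,0,0.25, 0,0,0.03,0,0.25,0,0,0,0,0.25]'>/dev/null
python3 go.py 0.511 0.2285 0.037
python3 - <<'E'
from h import *
im=get_image("side"); cv2.imwrite("pics/side1.png",cv2.resize(im["pixels"][160:320,230:430],(800,640))[:600])
E
```

```text
tool shift [ 0.0002 -0.0046  0.0939] tcp [0.5072 0.228  0.131 ] t 4.2333 F [-1.  -0.8 -0. ] gap 0.7521809480014987 0.0 q [ 0.77  0.25 -0.37 -0.   -0.95 -0.52]
```

View pics/side1.png

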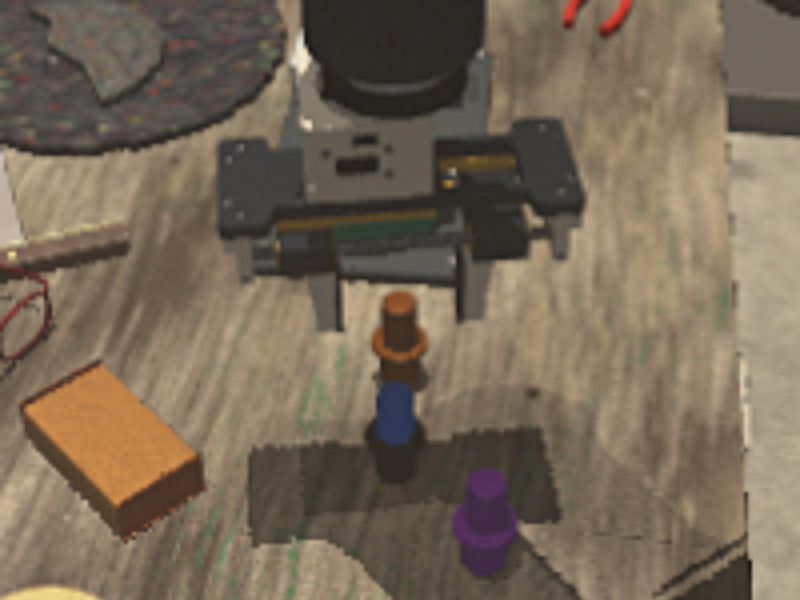

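The open fingers are above and behind the blue head at crop (395,410), and the brown and purple ones are outside their path. Next I go down and grip.

```bash
python3 -m creep '[0,-0.0045,0,0,0.25, 0,0,0.023,0,0.25, 0,0,0.023,0,0.25, 0,0,0.023,0,0.25, 0,0,0.023,0,0.25,0,0,0,0,0.25]'>/dev/null
python3 go.py 0.511 0.2285 0.0385
python3 -m creep '[0,0,0,0,0.5, 0,0,0,0,0.65, 0,0,0,0,0.8, 0,0,0,0,0.85, 0,0,0,0,0.85,0,0,0,0,0.85,0,0,0,0,0.85]'
```

```text
tool shift [0.0009 0.0038 0.0046] tcp [0.5145 0.2303 0.0431] t 4.7833 F [ 0.8 -0.5 -0.4] gap 0.7461840627187476 0.0 q [ 0.77  0.37 -0.46 -0.   -0.75 -0.52]
time: 5.37
tcp_pos: [0.5149, 0.231, 0.045]
orientation: [[0.25, -0.968, 0.0], [-0.968, -0.25, 0.0], [-0.0, -0.0, -1.0]]
contact_force: [-0.9, 0.4, -0.1]
finger_gap: 0.281
grasp_force: 7.2
```

```bash
python3 -m creep '[0,0,0,0,0.85,0,0,-0.01,0,0.85, 0,0,-0.025,0,0.85, 0,0,-0.03,0,0.85, 0,0,-0.03,0,0.85, 0,0,-0.03,0,0.85, 0,0,-0.03,0,0.85,0,0,0,0,0.85]'
python3 go.py 0.569 -0.019 0.195
```

```text
time: 6.03
tcp_pos: [0.5176, 0.2325, 0.2069]
orientation: [[0.251, -0.968, 0.009], [-0.968, -0.251, 0.005], [-0.003, -0.01, -1.0]]
contact_force: [2.0, 0.7, 0.0]
finger_gap: 0.27
grasp_force: 29.5
tool shift [0.2563 0.0135 0.011 ] tcp [0.5176 0.2325 0.2069] t 6.0333 F [2.  0.7 0. ] gap 0.2703577919534714 29.490482211112976 q [ 0.77  0.19 -0.27  0.   -1.1  -0.52]
```

```bash
python3 -m creep '[0.01,0.001,0,0,0.85, 0.027,0.001,0,0,0.85, 0.027,0.001,0,0,0.85, 0.027,0.001,0,0,0.85, 0.027,0.001,0,0,0.85, 0.027,0.001,0,0,0.85, 0.027,0.001,0,0,0.85, 0.027,0.001,0,0,0.85, 0.027,0.001,0,0,0.85, 0.02,0.001,0,0,0.85, 0.01,0.001,0,0,0.85, 0,0,0,0,0.85]'>/dev/null
python3 go.py 0.569 -0.019 0.195
python3 - <<'E'
from h import *
im=get_image("side"); cv2.imwrite("pics/side2.png",cv2.resize(im["pixels"][130:240,260:400],(763,600)))
for c in("side","top"):
  if c=="top": im=get_image(c)
  for n in("stopper","stopper_shoulder","neck_rim"):
    print(c,n,[(np.round(m["at"],3).tolist(),round(m["confidence"],2)) for m in mark_of(n,c)][:4])
E
```

```text
tool shift [-0.0024 -0.002   0.0038] tcp [ 0.5676 -0.0219  0.1988] t 7.0333 F [ 0.2  0.2 -1.1] gap 0.26921226284227984 29.49040174484253 q [ 0.31  0.21 -0.27 -0.   -1.1  -0.06]
side stopper [([0.524, 0.143, -0.003], 0.83), ([0.445, 0.288, -0.0], 0.74), ([0.568, -0.024, 0.157], 0.52)]
side stopper_shoulder [([0.446, 0.292, 0.025], 0.73), ([0.562, -0.023, 0.183], 0.7), ([0.518, 0.146, 0.027], 0.61)]
side neck_rim [([0.571, -0.021, 0.116], 0.87)]
top stopper [([0.447, 0.29, -0.0], 0.68), ([0.514, 0.143, -0.002], 0.51)]
top stopper_shoulder [([0.52, 0.142, 0.031], 0.49), ([0.445, 0.288, 0.027], 0.39)]
top neck_rim [([0.569, -0.022, 0.116], 0.78), ([0.686, 0.252, -0.001], 0.37)]
```

View pics/side2.png

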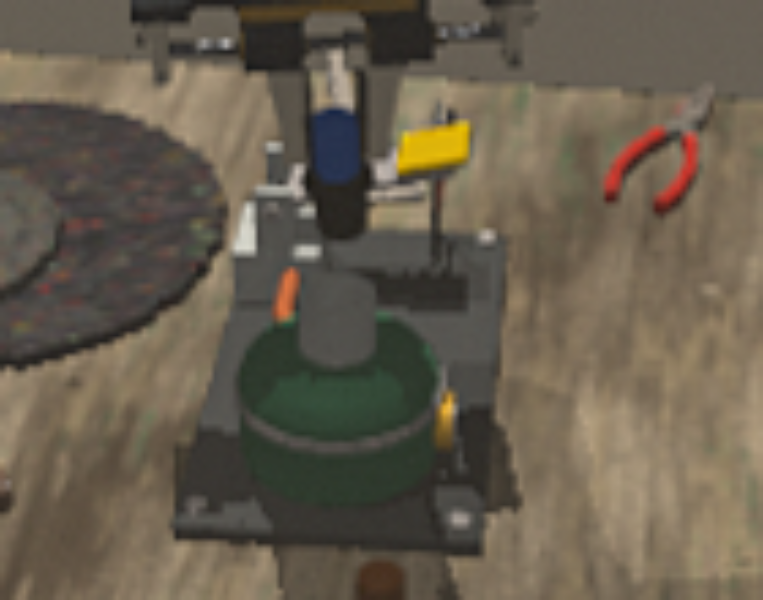

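The stopper hangs upright above the neck, with its shank at crop (340,205) and the neck mouth at (338,285). Next I measure their offset in the same image by circle fit.

```bash
cat > fit.py <<'E'
from h import *
from scipy.optimize import least_squares
im=get_image("side")
P=np.array([[world(im,u,v) for u in range(250,400)] for v in range(130,240)]).reshape(-1,3)
near=np.hypot(P[:,0]-.568,P[:,1]+.02)<.035
for k,lo,hi,r in(("shank hi",.170,.182,.0145),("shank lo",.158,.170,.0135),("neck",.095,.113,.0215)):
    q=P[near&(P[:,2]>lo)&(P[:,2]<hi)]
    s=least_squares(lambda c:np.hypot(q[:,0]-c[0],q[:,1]-c[1])-r,[.568,-.02],loss="soft_l1",f_scale=.002)
    print(k,len(q),s.x.round(4),"xmid",((q[:,0].min()+q[:,0].max())/2).round(4),"zmin",q[:,2].min().round(4),"rms",np.sqrt(np.mean(s.fun**2)).round(4))
q=P[near&(P[:,2]>.125)]; print("lowest stopper z",np.sort(q[:,2])[:5].round(4))
E
python3 fit.py; python3 go.py 0.569 -0.02 0.195
```

```text
shank hi 30 [ 0.5665 -0.0207] xmid 0.5663 zmin 0.1705 rms 0.0011
shank lo 30 [ 0.5664 -0.0207] xmid 0.5647 zmin 0.1581 rms 0.0013
neck 108 [ 0.5687 -0.0187] xmid 0.5669 zmin 0.0953 rms 0.0029
lowest stopper z [0.1555 0.1573 0.1574 0.1576 0.1579]
tool shift [ 0.0012 -0.0005  0.0046] tcp [ 0.5682 -0.019   0.1996] t 7.4833 F [ 0.2  0.3 -0.6] gap 0.2699874963170333 29.490541219711304 q [ 0.31  0.2  -0.27 -0.   -1.1  -0.06]
```

```bash
python3 -m creep '[-0.0018,-0.0018,0,0,0.85, 0,0,0.01,0,0.85, 0,0,0.01,0,0.85, 0,0,0.01,0,0.85, 0,0,0.002,0,0.85, 0,0,0,0,0.85, 0,0,0,0,0.85, 0,0,0,0,0.85]'>/dev/null
sed -i 's/.170,.182,.0145/.138,.148,.0145/;s/.158,.170,.0135/.128,.138,.0135/;s/>.125/>.1195/' fit.py
python3 fit.py; python3 go.py 0.569 -0.02 0.195
python3 - <<'E'
from h import *
im=get_image("side"); cv2.imwrite("pics/side3.png",cv2.resize(im["pixels"][140:215,285,None].repeat(1,1) if 0 else im["pixels"][140:215,280:370],(720,600),interpolation=cv2.INTER_CUBIC))
E
```

```text
shank hi 28 [ 0.5681 -0.0195] xmid 0.5663 zmin 0.1389 rms 0.001
shank lo 27 [ 0.5677 -0.02  ] xmid 0.5674 zmin 0.1282 rms 0.001
neck 99 [ 0.568  -0.0193] xmid 0.5667 zmin 0.0954 rms 0.0026
lowest stopper z [0.1199 0.1204 0.1239 0.1239 0.1244]
tool shift [ 0.0022  0.0014 -0.027 ] tcp [ 0.5698 -0.0175  0.168 ] t 8.2 F [ 0.3  0.3 -0.7] gap 0.270568491742069 29.490655660629272 q [ 0.31  0.23 -0.31  0.   -1.03 -0.06]
```

View pics/side3.png

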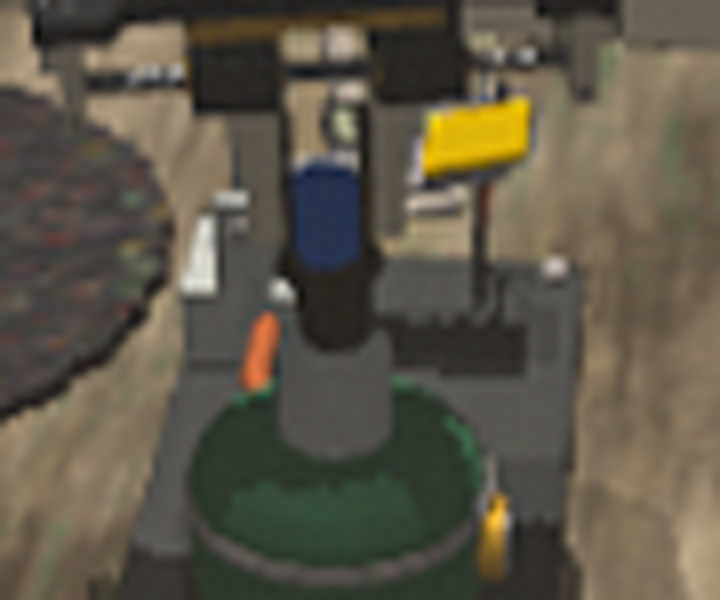

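The shank (column 336) is centred over the neck (column 335), with its foot just above the rim. I'll insert gently.

```bash
python3 -m creep '[0,0,0.003,0,0.85, 0,0,0.003,0,0.85, 0,0,0.003,0,0.85, 0,0,0.003,0,0.85, 0,0,0.003,0,0.85, 0,0,0.003,0,0.85, 0,0,0,0,0.85]'
python3 go.py 0.569 -0.02 0.134
```

```text
time: 8.83
tcp_pos: [0.5691, -0.0175, 0.1487]
orientation: [[0.25, -0.968, -0.001], [-0.968, -0.25, -0.0], [-0.0, 0.001, -1.0]]
contact_force: [0.1, -0.6, -1.3]
finger_gap: 0.274
grasp_force: 29.5
tool shift [0.0024 0.0007 0.0147] tcp [ 0.5691 -0.0175  0.1487] t 8.8333 F [ 0.1 -0.6 -1.3] gap 0.2736451008910651 29.49056714773178 q [ 0.31  0.25 -0.33 -0.   -0.99 -0.06]
```

```bash
python3 -m creep '[0,0,0.003,0,0.85, 0,0,0.003,0,0.85, 0,0,0.003,0,0.85, 0,0,0.002,0,0.85, 0,0,0.001,0,0.85, 0,0,0,0,0.85]'
python3 -m creep '[0,0,0.001,0,0.85, 0,0,0.001,0,0.85, 0,0,0.001,0,0.85, 0,0,0,0,0.85]'
```

```text
time: 9.33
tcp_pos: [0.5694, -0.0175, 0.1373]
orientation: [[0.25, -0.968, -0.0], [-0.968, -0.25, -0.0], [0.0, 0.0, -1.0]]
contact_force: [-0.1, 0.8, -0.7]
finger_gap: 0.268
grasp_force: 29.5
time: 9.67
tcp_pos: [0.5696, -0.0175, 0.1345]
orientation: [[0.25, -0.968, 0.0], [-0.968, -0.25, 0.0], [-0.0, -0.0, -1.0]]
contact_force: [-0.3, -0.1, -1.2]
finger_gap: 0.268
grasp_force: 29.5
```

```bash
python3 -m creep '[0,0,0.001,0,0.85, 0,0,0.001,0,0.85, 0,0,0,0,0.85]'
sed -i 's/.138,.148,.0145/.1185,.1225,.0195/' fit.py; python3 fit.py
python3 - <<'E'
from h import *
im=get_image("side"); cv2.imwrite("pics/side4.png",cv2.resize(im["pixels"][140:215,280:370],(720,600),interpolation=cv2.INTER_CUBIC))
E
```

```text
time: 9.92
tcp_pos: [0.5694, -0.0177, 0.1333]
orientation: [[0.251, -0.968, 0.0], [-0.968, -0.251, -0.0], [0.0, 0.0, -1.0]]
contact_force: [-2.8, -0.1, 5.5]
finger_gap: 0.267
grasp_force: 29.8
shank hi 20 [ 0.5687 -0.0201] xmid 0.5675 zmin 0.1185 rms 0.0025
shank lo 33 [ 0.5702 -0.0193] xmid 0.5672 zmin 0.1286 rms 0.0056
neck 72 [ 0.5682 -0.0201] xmid 0.5666 zmin 0.0959 rms 0.0014
lowest stopper z [0.12   0.1202 0.1208 0.1209 0.1212]
```

View pics/side4.png

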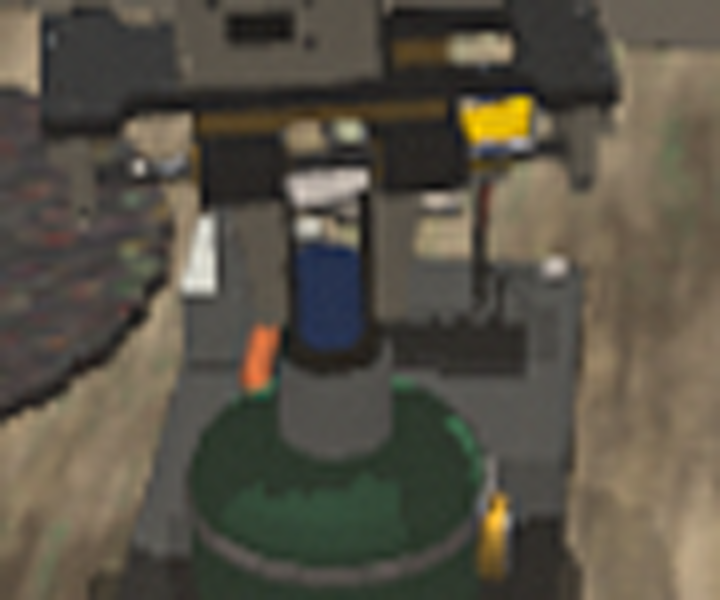

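The shoulder rests on the rim at crop (335,360), and a 5.5 N push shows contact. I'll release, rise straight up and check that it stays.

```bash
python3 -m creep '[0,0,0,0,0.6, 0,0,0,0,0.45, 0,0,0,0,0.45, 0,0,0,0,0.45, 0,0,0,0,0.45, 0,0,-0.005,0,0.45, 0,0,-0.02,0,0.45, 0,0,-0.03,0,0.45, 0,0,-0.03,0,0.45, 0,0,-0.01,0,0.45, 0,0,0,0,0.6, 0,0,0,0,1]'
python3 m.py | grep -v head;python3 - <<'E'
from h import *
im=get_image("side"); cv2.imwrite("pics/side5.png",cv2.resize(im["pixels"][140:215,280:370],(720,600),interpolation=cv2.INTER_CUBIC))
for c in("side","top"):
  if c=="top": im=get_image(c)
  for n in("stopper_shoulder","paddle_pad","gauge"):
    print(c,n,[(np.round(m["at"],3).tolist(),round(m["confidence"],2)) for m in mark_of(n,c)][:4])
E
```

```text
time: 11.02
tcp_pos: [0.5697, -0.0173, 0.2282]
orientation: [[0.25, -0.968, 0.001], [-0.968, -0.25, 0.001], [-0.0, -0.002, -1.0]]
contact_force: [0.5, 0.1, -0.5]
finger_gap: 0.454
grasp_force: 0.0
side stopper_shoulder [([0.518, 0.146, 0.026], 0.82), ([0.394, -0.405, 0.0], 0.58), ([0.566, -0.019, 0.119], 0.52)]
side paddle_pad [([0.538, -0.189, 0.114], 0.75)]
side gauge [([0.54, -0.228, 0.077], 0.74)]
top stopper_shoulder [([0.445, 0.287, 0.026], 0.63), ([0.52, 0.141, 0.031], 0.55)]
top paddle_pad [([0.54, -0.187, 0.112], 0.63)]
top gauge [([0.538, -0.232, 0.077], 0.74)]m.py:17: RuntimeWarning: Mean of empty slice.
  print(c,k,len(q),np.round(mid,4),np.round(q.mean(0),4),np.round(np.ptp(q,0),3),np.round(im["pixels"][m].mean(0)))
  ret = um.true_divide(
Traceback (most recent call last):
  File "m.py", line 17, in <module>
    print(c,k,len(q),np.round(mid,4),np.round(q.mean(0),4),np.round(np.ptp(q,0),3),np.round(im["pixels"][m].mean(0)))
                                                                    ~~~~~~^^^^^
ValueError: zero-size array to reduction operation maximum which has no identity
```

View pics/side5.png

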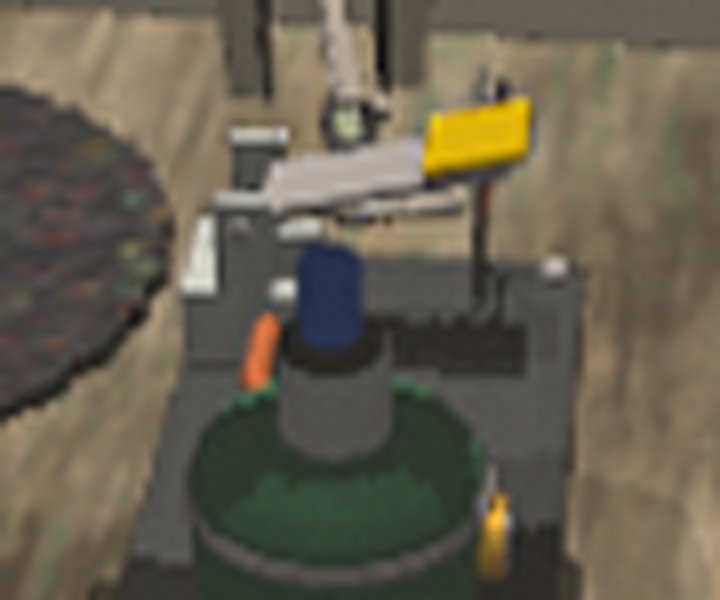

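The stopper stays upright, with its shoulder on the rim. The paddle pad is at crop (478,135), around (0.5385, -0.188, 0.115). I'll shut the fingers and move above it.

```bash
python3 -m creep '[0.01,0.005,0,0,1, 0.024,0.011,0,0,1, 0.025,0.0115,0,0,1, 0.025,0.0115,0,0,1, 0.025,0.0115,0,0,1, 0.025,0.0115,0,0,1, 0.018,0.008,0,0,1, 0.006,0.003,0,0,1, 0,0,0,0,1,0,0,0.02,0,1,0,0,0.02,0,1,0,0,0.02,0,1]'>/dev/null
python3 -m creep '[0,0,0.02,0,1,0,0,0,0,1,0,0,0,0,1]'
python3 go.py 0.5385 -0.188 0.115
```

```text
time: 12.72
tcp_pos: [0.538, -0.1881, 0.1471]
orientation: [[0.251, -0.968, -0.002], [-0.968, -0.251, -0.0], [-0.0, 0.002, -1.0]]
contact_force: [-0.2, 0.2, -0.1]
finger_gap: 0.007
grasp_force: 0.0
tool shift [ 0.     -0.0006  0.0321] tcp [ 0.538  -0.1881  0.1471] t 12.7167 F [-0.2  0.2 -0.1] gap 0.0066141827078586395 0.0 q [ 0.01  0.25 -0.33  0.   -0.99  0.25]
```

```bash
python3 -m creep '[0,0,0.008,0,1,0,0,0.008,0,1,0,0,0.008,0,1,0,0,0.005,0,1,0,0,0.003,0,1,0,0,0.003,0,1,0,0,0.003,0,1,0,0,0.002,0,1,0,0,0.002,0,1,0,0,0,0,1]'
```

```text
time: 13.55
tcp_pos: [0.538, -0.189, 0.1058]
orientation: [[0.25, -0.968, -0.001], [-0.968, -0.25, -0.0], [0.0, 0.001, -1.0]]
contact_force: [-3.7, 0.3, 6.8]
finger_gap: 0.002
grasp_force: 3.0
```

```bash
python3 -m creep '[0,0,0.003,0,1,0,0,0.003,0,1,0,0,0.002,0,1,0,0,0.002,0,1,0,0,0,0,1,0,0,0,0,1]'
```

```text
time: 14.05
tcp_pos: [0.5371, -0.1892, 0.096]
orientation: [[0.25, -0.968, -0.002], [-0.968, -0.25, -0.0], [-0.0, 0.002, -1.0]]
contact_force: [-6.0, 0.0, 9.1]
finger_gap: 0.005
grasp_force: 4.2
```

```bash
python3 -m creep '[0,0,0.002,0,1,0,0,0.002,0,1,0,0,0.001,0,1,0,0,0,0,1,0,0,0,0,1]'
python3 - <<'E'
from h import *
im=get_image("side"); cv2.imwrite("pics/side6.png",cv2.resize(im["pixels"][125:200,280:370],(720,600),interpolation=cv2.INTER_CUBIC))
i2=get_image("top")
for c,i in(("side",im),("top",i2)):
  print(c,[(np.round(m["at"],3).tolist(),round(m["confidence"],2)) for m in mark_of("paddle_pad",c)][:2])
  hsv=cv2.cvtColor(i["pixels"],cv2.COLOR_BGR2HSV); m=(hsv[...,0]>20)&(hsv[...,0]<35)&(hsv[...,1]>150)
  q=np.array([world(i,u,v) for v,u in zip(*np.nonzero(m)) if i["z_map"][v,u]>0]); q=q[np.hypot(q[:,0]-.538,q[:,1]+.188)<.045]
  # top face slope along x and height at centre
  if len(q)>10:
    A=np.c_[np.ones(len(q)),q[:,0]-.538,q[:,1]+.188]; w=q[:,2]>np.percentile(q[:,2],10)
    print(c,len(q),np.linalg.lstsq(A[w],q[w,2],rcond=None)[0].round(3),q[:,2].min().round(3),q[:,2].max().round(3))
E
```

```text
time: 14.47
tcp_pos: [0.5368, -0.1892, 0.0911]
orientation: [[0.25, -0.968, -0.003], [-0.968, -0.25, -0.0], [-0.0, 0.003, -1.0]]
contact_force: [-7.1, 0.3, 10.9]
finger_gap: 0.007
grasp_force: 5.4
side [([0.531, -0.188, 0.089], 0.64)]
side 53 [ 0.091 -0.034 -0.031] 0.083 0.094
top [([0.572, -0.099, 0.0], 0.54)]
```

View pics/side6.png

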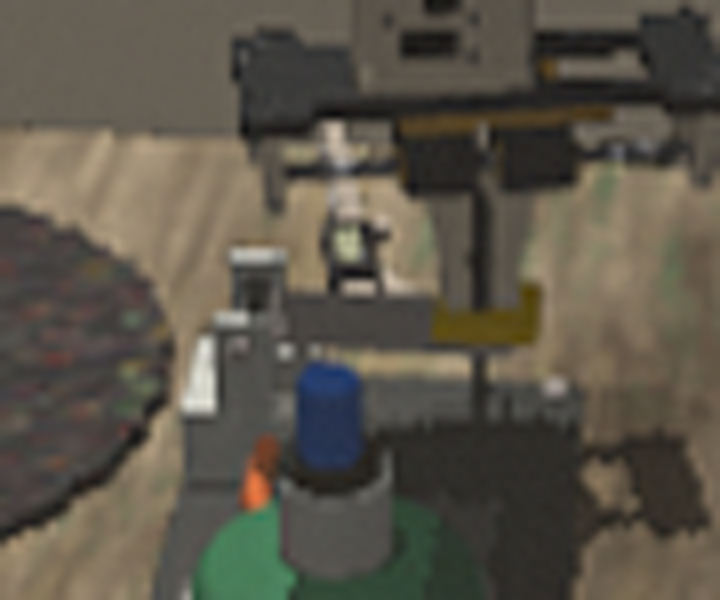

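The paddle is level with the pad at 0.091 m, so it's at mid-green, and the stopper is still seated at crop (330,420). I'll hold over 1 s and hand in.

```bash
python3 -m creep '[0,0,0,0,1,0,0,0,0,1,0,0,0,0,1,0,0,0,0,1,0,0,0,0,1,0,0,0,0,1,0,0,0,0,1,0,0,0,0,1,0,0,0,0,1,0,0,0,0,1,0,0,0,0,1,0,0,0,0,1]' && python3 -m creep '[0,0,0,0,1,0,0,0,0,1,0,0,0,0,1]' && python3 -c "
from station import bot; print(bot.finish_job())"
```

```text
time: 15.67
tcp_pos: [0.5368, -0.1892, 0.0912]
orientation: [[0.25, -0.968, -0.002], [-0.968, -0.25, -0.001], [-0.0, 0.002, -1.0]]
contact_force: [-6.5, 0.4, 10.7]
finger_gap: 0.006
grasp_force: 5.3
time: 15.92
tcp_pos: [0.5368, -0.1892, 0.0912]
orientation: [[0.25, -0.968, -0.002], [-0.968, -0.25, -0.0], [-0.0, 0.002, -1.0]]
contact_force: [-6.9, 0.7, 9.6]
finger_gap: 0.002
grasp_force: 5.3
the job is handed in; nothing more can be done
None
```

I seated the blue stopper in the neck and let go of it, then handed the job in at about 16 s with the paddle held still and level in mid-green (about 10 N); no verdict was returned.

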